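Stir the beads under the inspection microscope

TASK

Take the red-handled stirring rod out of its leaning holder and, with its ball end well down among the beads and moving in wide circles about the middle of the bowl, stir the glass beads, which have gathered at one side of the bowl under the microscope, a few full turns (three will do), so that most of them end up clearly in a different spot. Be gentle: do not press hard on the glass bowl, keep all beads in it, and see that neither the microscope nor the bottle, jar and beaker are bumped. Then stow the rod fully home in its holder as it was and let go.

Things in the scene. Friction and masses are not known exactly. Their poses are not given: they have to be found in the camera images.
- stirrer: stirring rod 205 mm long: white ball 22 mm across at the lower end, 9 mm steel shaft, black collar (22 mm across, 85 to 97 mm from the ball's centre), red square handle 18 x 18 mm from 129 to 194 mm, flats square to the body's x and y. Origin: centre of the ball; z runs up the rod to the handle. 50 g. At the start it leans in the holder, 35 degrees from vertical
- stirrer_tip (a point): centre of the stirrer's 22 mm ball, its stirring end (same point as the stirrer's origin)
- stirrer_grip (a point): middle of the stirrer's red handle, 160 mm from the ball's centre along the rod
- holder: fixed grey holder: base plate x -45 to 85, y +-75, 12 mm thick; origin on the bench. A channel (34 mm wide inside, 120 mm long) leans 35 degrees from vertical, its mouth towards the holder's -x, its upper side open, its foot closed. An LED light bar over it on 12 mm posts at x -10, y +-68 mm keeps a gripper from coming straight down
- seat (a point): where the centre of the ball of the stowed stirrer lies, at the foot of the channel: 49 mm along the holder's x, 39 mm above the bench. From here the stowed rod's axis runs up along (-sin 35, 0, cos 35) in the holder's frame; ball and collar lie on the channel's lower wall
- light_bar (a point): centre of the aluminium LED light bar over the holder, 30 mm (x) by 150 mm (y) by 20 mm high, underside 220 mm above the bench (a thin diffuser 1.5 mm lower)
- scope: fixed digital microscope (grey base), origin on the bench under the lens. Base plate 15 mm thick, x -85 to 115, y +-85 mm. Column 30 mm thick at x 90, y 60, 365 mm high; arm to the head at 260 to 290 mm height. Head over the origin: black lens barrel 52 mm in diameter from 165 to 225 mm height, white 68 mm in diameter to 315, camera to 370
- lens (a point): centre of the microscope lens's underside, 165 mm above the bench
- bowl: round green-tinted glass bowl clipped fast on the microscope's base plate under the lens; height 42 mm, outer diameter 156 mm at the rim; wall 4 mm, bottom 5 mm thick; flat inner floor about 82 mm across, the inside then slopes up at 37 degrees to 120 mm across at 15 mm height and at 62 degrees to the rim; origin at the centre of its underside (15 mm above the bench), z up
- bead0_center (a point): orange smooth glass bead, 24 mm diameter, 18 g, lying on the bowl's inner floor; this point is its centre
- bead1_center (a point): blue smooth glass bead, 24 mm diameter, 18 g, lying on the bowl's inner floor; this point is its centre
- bead2_center (a point): orange smooth glass bead, 24 mm diameter, 18 g, lying on the bowl's inner floor; this point is its centre
- bead3_center (a point): blue smooth glass bead, 24 mm diameter, 18 g, lying on the bowl's inner floor; this point is its centre
- bead4_center (a point): orange smooth glass bead, 24 mm diameter, 18 g, lying on the bowl's inner floor; this point is its centre
- bead5_center (a point): blue smooth glass bead, 24 mm diameter, 18 g, lying on the bowl's inner floor; this point is its centre
- bead6_center (a point): orange smooth glass bead, 24 mm diameter, 18 g, lying on the bowl's inner floor; this point is its centre
- controller: fixed white lamp controller box, 120 x 140 x 100 mm high, origin at the centre of its underside
- bottle: closed amber bottle, 52 mm diameter, 105 mm high, 0.25 kg, loose; origin at the centre of its underside
- jar: white jar with blue lid, 60 mm diameter, 70 mm high, 0.25 kg, loose; origin at the centre of its underside
- beaker: small white beaker, 54 mm diameter at the rim, 75 mm high, 0.25 kg, loose; origin at the centre of its underside
There are look-alikes about, which are no part of the job. Leave any pink look-alike of the bottle alone.

How it is judged (in metres and radians):
On the way, in this order (a step that is already met when the one before it is completed fails the run):
1. the stirrer is out of its holder (distance between stirrer_tip and seat above 0.15 m), for 0.05 s.
2. the ball is down among the beads (its centre less than 23 mm above the inner floor), more than 12 mm to the bowl's own +x side (z of stirrer_tip in the frame of bowl below 0.028 m and horizontal distance between stirrer_tip and bowl below 0.055 m and x of stirrer_tip in the frame of bowl above 0.012 m).
3. the ball, still down, has come round to more than 12 mm on the -x side (z of stirrer_tip in the frame of bowl below 0.028 m and horizontal distance between stirrer_tip and bowl below 0.055 m and x of stirrer_tip in the frame of bowl below -0.012 m).
4. the ball, still down, is at the +y side (y over 12 mm, x within 10 mm) (z of stirrer_tip in the frame of bowl below 0.028 m and horizontal distance between stirrer_tip and bowl below 0.055 m and y of stirrer_tip in the frame of bowl above 0.012 m and x of stirrer_tip in the frame of bowl between -0.01 and 0.01 m).
5. the ball, still down, has come round to the -y side (y under -12 mm, x within 10 mm) (z of stirrer_tip in the frame of bowl below 0.028 m and horizontal distance between stirrer_tip and bowl below 0.055 m and y of stirrer_tip in the frame of bowl below -0.012 m and x of stirrer_tip in the frame of bowl between -0.01 and 0.01 m).
At the end, for the whole second after the job is handed in: Stirrer released, at rest in its holder: ball within 22 mm of the seat, leaning 26 to 44 degrees. All seven beads in the bowl, at least four over 18 mm from where they started. Bottle, jar and beaker upright, within 20 mm of their starts (distance between stirrer_tip and seat below 0.022 m and angle between stirrer's own z axis and vertical between 0.45 and 0.77 rad and linear speed of stirrer below 0.03 m/s and horizontal distance between each of bead0_center, bead1_center, bead2_center, bead3_center, bead4_center, bead5_center, bead6_center and bowl below 0.066 m and z of each of bead0_center, bead1_center, bead2_center, bead3_center, bead4_center, bead5_center, bead6_center in the frame of bowl below 0.045 m and ((distance of each of bead0_center, bead1_center, bead2_center from where it was at the start of the episode above 0.018 m and distance of any of bead3_center, bead4_center, bead5_center, bead6_center from where it was at the start of the episode above 0.018 m) or ((distance of each of bead0_center, bead1_center from where it was at the start of the episode above 0.018 m or distance of each of bead0_center, bead2_center from where it was at the start of the episode above 0.018 m or distance of each of bead1_center, bead2_center from where it was at the start of the episode above 0.018 m) and (distance of each of bead3_center, bead4_center from where it was at the start of the episode above 0.018 m or distance of each of bead3_center, bead5_center from where it was at the start of the episode above 0.018 m or distance of each of bead3_center, bead6_center from where it was at the start of the episode above 0.018 m or distance of each of bead4_center, bead5_center from where it was at the start of the episode above 0.018 m or distance of each of bead4_center, bead6_center from where it was at the start of the episode above 0.018 m or distance of each of bead5_center, bead6_center from where it was at the start of the episode above 0.018 m)) or (distance of any of bead0_center, bead1_center, bead2_center from where it was at the start of the episode above 0.018 m and (distance of each of bead3_center, bead4_center, bead5_center from where it was at the start of the episode above 0.018 m or distance of each of bead3_center, bead4_center, bead6_center from where it was at the start of the episode above 0.018 m or distance of each of bead3_center, bead5_center, bead6_center from where it was at the start of the episode above 0.018 m or distance of each of bead4_center, bead5_center, bead6_center from where it was at the start of the episode above 0.018 m)) or distance of each of bead3_center, bead4_center, bead5_center, bead6_center from where it was at the start of the episode above 0.018 m) and distance of each of bottle, jar, beaker from where it was at the start of the episode below 0.02 m and angle between each of bottle, jar, beaker's own z axis and vertical below 0.2 rad); the robot touches nothing.
It fails at once if a bead leaves the bowl (horizontal distance between any of bead0_center, bead1_center, bead2_center, bead3_center, bead4_center, bead5_center, bead6_center and bowl above 0.085 m).
It fails at once if the bowl is pressed with more than 20 N by the stirrer (contact force between stirrer and bowl above 20 N).
It fails at once if the microscope is bumped with more than 4 N (contact force between any of the fingers, the arm, stirrer and scope above 4 N).
It fails at once if the bottle, jar or beaker is shifted over 20 mm or tipped (not (distance of bottle from where it was at the start of the episode below 0.02 m and angle between bottle's own z axis and vertical below 0.2 rad) or not (distance of jar from where it was at the start of the episode below 0.02 m and angle between jar's own z axis and vertical below 0.2 rad) or not (distance of beaker from where it was at the start of the episode below 0.02 m and angle between beaker's own z axis and vertical below 0.2 rad)).
It also fails if it takes over 72 s, if anything falls off the work surface, if the arm or the gripper's body presses on something with over 40 N, if the wrist force passes 120 N, or if a joint passes its speed limit or range.

ROBOT

A 6-joint arm with a two-finger parallel gripper is mounted at the origin on the work surface. World frame = base frame: x ahead of the robot, y to its left, z up, the work surface at z = 0. Lengths are in m, angles in degrees, forces in N, time in s.
With the tool pointing down it reaches from about 0.275 to 1 m from the base axis. Payload 8.4 kg.
Tool frame: the origin (TCP) lies between the finger pads; the fingertips stand 22 mm ahead of it and the grasp point (between the pads) lies 3 mm ahead of it (ctrl.tcp_to_tips is the distance from the TCP to the fingertips, in m); x points along the fingers, z is the direction in which the jaws open and shut, and the axes are right-handed (so a half turn about x gives the same grasp; the last joint's range is limited). The gripper opens to 85 mm and grips with 20 to 120 N. Pads are 22 mm wide; open, the fingers measure 114 mm over their backs; the gripper's body (76 mm by 85 mm) begins 54 mm behind the grasp point. The pads swing forward as they close: fully open they stand 13 mm farther back than shut.
Start: joints at [-76.169, 20.225, 93.587, -0, 66.188, -0.138], TCP at [0.151, -0.607, 0.253] pointing down, gripper open.
Joint ranges: [-150.9, 150.9], [-52.94, 120.26], [3.33, 152.33], [-74.26, 254.26], [0, 154.13], [-172.89, 172.89]. Speed limits (degrees/s): [127.2, 127.2, 159.86, 180, 180, 180].

INTERFACE

Orientations are given as [roll, pitch, yaw] about the fixed x, y, z axes, in that order (R = Rz(yaw) Ry(pitch) Rx(roll)).
In Python, from workcell import ctrl, hand, inverse_kinematics, camera, camera_model, search_frame, silhouettes, spot_point gives the robot as it stands. Calls block until the motion is done:
- ctrl.reach(position, orientation): joint-space move of the TCP to a pose.
- ctrl.move_straight(position, rotation=None, v=0.15, until_force=None): straight line of the TCP; rotation=None keeps the orientation; v is the mean speed in m/s. With until_force (N) it stops when the force on the tool has changed by that much, and returns True; else False.
- ctrl.move_j(angles): joint-space move.
- hand.move_gripper(opening, newtons=None): finger opening in m; newtons is the grip in N (None keeps the last); returns when the fingers have stopped.
- ctrl.pause(seconds).
- inverse_kinematics(position, orientation): joint angles nearest the present ones, or None.
- ctrl.read_state(): the state.
- camera(name): name is "scene" or "top" or "wrist"; returns the picture (384x512x3 uint8, red, green, blue); there is no depth.
- camera_model(name): a dict with "K" (3x3 intrinsics, pixels), "k1" (the pictures are not rectified: a ray, as slopes to the right and down, at radius r is drawn at 1 + k1 r^2 times it, then the intrinsics apply), "camera_from_world" (4x4, takes a point from world to camera coordinates); the wrist camera has in their place "T_tool_cam" (4x4, takes a point from camera to tool coordinates, whose origin is the TCP and whose axes are the tool frame's). Camera axes: x right, y down, z forward; pixel columns grow to the right and rows downward; lengths in m; the calibration is good to about 2 mm. A picture is of the moment at which its call begins: read the wrist's pose just before it. camera_model takes no time and is no camera call.
A pose or a line that the arm cannot do raises ctrl.MotionError and nothing moves.
- ctrl.finish_job(): hands the job in, once; it reports no verdict.
Trained networks look in the newest picture that a camera, given by its name, has taken for a name from the list of things; names that differ only in an ending like _2 or _b are one class to them, and where a whole thing is asked for, a point or a joint stands for the part that bears it (a point fixed in the world has none). Each returns a list of dicts, best first, with "conf" (0 to 1); they miss things now and then, are a little off and sometimes report something else, mostly with a low value. They report only what shows in the picture. A call takes as long as a camera call. They do not tell look-alikes from the thing itself.
- search_frame(thing, camera): "at" ([x, y, z] in m, in world coordinates, good to about 4 mm: the middle of the surface that is visible of it).
- silhouettes(thing, camera): "region" (384x512 bool, what is visible of it).
- spot_point(thing, camera): "at" ([x, y, z] in m, in world coordinates, good to about 4 mm: a listed point, or the origin of a listed thing).
The state is a dict: "clock": time; "qpos": joint angles; "qd": joint speeds; "effort": joint torques, N m; "eef_pos": TCP position; "orientation": TCP orientation; "ft_force": force on the tool from outside, world axes, zero at the start; "wrist_torque": the same for the moment, N m; "finger_gap": finger opening in m.
Only numpy, scipy, OpenCV 4.12 (cv2) and the standard library are available. Lean on these libraries where they do the work, as an engineer would, in place of code of your own. Each camera call takes 0.05 s, during which the arm holds its last target. There are 200 camera calls.

## Working session

There is one attempt and no reset: what is moved stays moved. The work goes in short steps, each a Python script; the robot and the scene stay as the last script left them, time stands still between calls to the robot, and variables do not carry over. Pictures are saved under pics/ and viewed, about 8 in all and at most 12, crops included, and the job is handed in when it is done.

```bash
ls; mkdir -p pics; cat > look.py <<'E'
from workcell import *
import cv2,numpy as np
def save(c,n):
    im=camera(c); cv2.imwrite(f'pics/{n}.png',im[:,:,::-1]); return im
E
python3 - <<'E'
from look import *
a=save('scene','s0');b=save('top','t0')
cv2.imwrite('pics/both.png',cv2.resize(np.vstack([a,b])[:,:,::-1],(512,768))) 
for c in('top','scene'):
    print(c)
    for t in['stirrer_tip','stirrer_grip','holder','seat','light_bar','scope','lens','bowl','controller','bottle','jar','beaker','bead0_center','bead1_center']:
        print(t,[(np.round(d['at'],3).tolist(),round(d['conf'],2)) for d in spot_point(t,c)][:8])
    m=camera_model(c);print(np.round(m['camera_from_world'],3).tolist(),m['K'].tolist() if hasattr(m['K'],'tolist') else m['K'],m['k1'])
print(ctrl.read_state()['clock'])
E
```

```text
pics
top
stirrer_tip [([0.588, -0.291, 0.037], 0.59)]
stirrer_grip [([0.494, -0.309, 0.17], 0.66)]
holder [([0.539, -0.296, 0.0], 0.71)]
seat []
light_bar [([0.529, -0.302, 0.234], 0.81)]
scope []
lens [([0.613, 0.003, 0.16], 0.93), ([0.38, 0.137, 0.004], 0.4)]
bowl [([0.616, 0.006, 0.015], 0.78)]
controller [([0.509, 0.306, -0.002], 0.76)]
bottle [([0.648, 0.215, -0.004], 0.71), ([0.74, 0.256, 0.001], 0.57), ([0.694, 0.347, 0.0], 0.55)]
jar [([0.379, 0.135, 0.003], 0.73)]
beaker [([0.374, -0.101, 0.0], 0.77), ([0.739, 0.254, 0.002], 0.73)]
bead0_center [([0.585, -0.014, 0.034], 0.52)]
bead1_center [([0.615, -0.021, 0.034], 0.41)]
[[0.03, -0.999, -0.02, 0.004], [-0.99, -0.027, -0.141, 0.613], [0.141, 0.024, -0.99, 0.923], [0.0, 0.0, 0.0, 1.0]] [[360.3833540067787, 0.0, 251.4642905073021], [0.0, 360.3833540067787, 189.7990591408814], [0.0, 0.0, 1.0]] -0.11395911796282707
scene
stirrer_tip [([0.588, -0.292, 0.037], 0.64), ([0.585, -0.292, 0.039], 0.22)]
stirrer_grip [([0.496, -0.308, 0.172], 0.84), ([0.589, -0.019, 0.029], 0.15)]
holder [([0.544, -0.301, 0.001], 0.94)]
seat [([0.586, -
[... 348 characters left out ...]
0.011, 0.0], 0.65), ([0.516, 0.314, -0.001], 0.6), ([0.613, 0.004, 0.164], 0.48)]
bottle [([0.744, 0.256, -0.001], 0.82), ([0.649, 0.214, -0.006], 0.67), ([0.69, 0.344, 0.004], 0.55)]
jar [([0.381, 0.137, 0.001], 0.87)]
beaker [([0.373, -0.096, 0.001], 0.79), ([0.614, -0.023, 0.032], 0.41)]
bead0_center [([0.617, 0.004, 0.166], 0.63), ([0.588, -0.017, 0.028], 0.49)]
bead1_center [([0.612, -0.023, 0.031], 0.47), ([0.615, -0.003, 0.033], 0.36)]
[[0.732, 0.681, -0.007, -0.437], [0.523, -0.568, -0.635, -0.212], [-0.437, 0.461, -0.772, 1.489], [0.0, 0.0, 0.0, 1.0]] [[483.7640963131439, 0.0, 262.6151810778903], [0.0, 483.7640963131439, 182.77692502527637], [0.0, 0.0, 1.0]] 0.008131566446044144
1.5
```

View pics/s0.png

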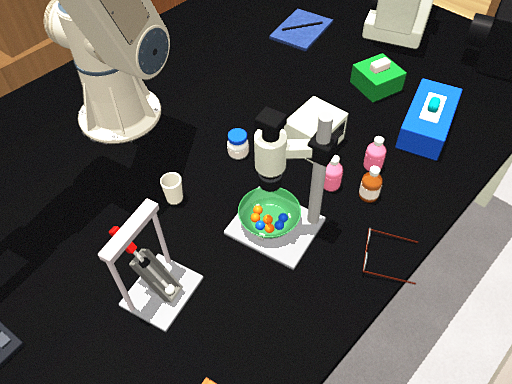

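View pics/t0.png

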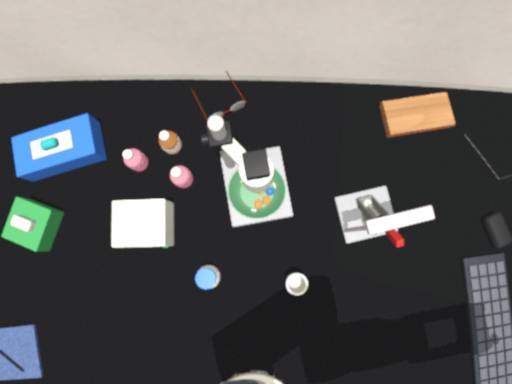

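The scene view shows the stirrer in its holder, with the red handle at (122,236) and the ball at (170,290). The bowl is at (269,213), with beads in its front half. The bottle candidates are amber (371,185) and pink (332,175) and (375,152). None of them needs touching, and there is only one stirrer. Next I'll refine the holder's yaw, the bowl centre and the beads.

```bash
cat >> look.py <<'E'
def proj(c,P):
    m=camera_model(c);p=np.c_[np.atleast_2d(P),np.ones(len(np.atleast_2d(P)))]@np.array(m['camera_from_world']).T
    s=p[:,:2]/p[:,2:3];s=s*(1+m['k1']*(s**2).sum(1,keepdims=True));K=np.array(m['K'])
    return s*[K[0,0],K[1,1]]+K[:2,2]
def toplane(c,uv,z):
    m=camera_model(c);K=np.array(m['K']);s0=(np.array(uv,float)-K[:2,2])/[K[0,0],K[1,1]];s=s0.copy()
    for _ in range(10): s=s0/(1+m['k1']*(s**2).sum(1,keepdims=True))
    T=np.array(m['camera_from_world']);R=T[:3,:3];o=-R.T@T[:3,3];d=np.c_[s,np.ones(len(s))]@R
    return o+d*((z-o[2])/d[:,2])[:,None]
E
python3 - <<'E'
from look import *
a=camera('scene');b=camera('top')
for c in('top','scene'):
    for t,z in(('light_bar',.232),('holder',.006)):
        S=silhouettes(t,c)
        if not S: print('none',t);continue
        m=S[0]['region'];ys,xs=np.nonzero(m);print(c,t,S[0]['conf'],m.sum(),cv2.minAreaRect(toplane(c,np.c_[xs,ys],z)[:,:2].astype(np.float32)*1000))
    S=silhouettes('bowl',c)
    if S:
        ct=max(cv2.findContours(S[0]['region'].astype('u1'),cv2.RETR_EXTERNAL,cv2.CHAIN_APPROX_NONE)[0],key=len)[:,0]
        h=cv2.convexHull(ct)[:,0];W=toplane(c,h,.057)[:,:2];A=np.c_[2*W,np.ones(len(W))]
        q=np.linalg.lstsq(A,(W**2).sum(1),rcond=None)[0];print('bowl',c,q[:2],np.sqrt(q[2]+q[:2]@q[:2]))
    for t in('bead0_center','bead1_center'):
        for f in (search_frame,spot_point): print(c,t,[(np.round(d['at'],3).tolist(),round(d['conf'],2)) for d in f(t,c)])
def crop(im,x,y,w,h,s=6): return cv2.resize(im[y:y+h,x:x+w,::-1],None,fx=s,fy=s,interpolation=cv2.INTER_CUBIC)
cv2.imwrite('pics/c1.png',np.hstack([crop(a,232,176,66,96),crop(a,100,216,66,96)]))
cv2.imwrite('pics/c2.png',np.hstack([crop(b,218,144,76,84,5),crop(b,332,180,76,84,5)]))
E
```

```text
top light_bar 0.7 2958 ((551.6509399414062, -272.3921203613281), (102.62262725830078, 205.56336975097656), 14.747719764709473)
top holder 0.79 2908 ((574.0618286132812, -351.89385986328125), (132.2833251953125, 265.9961242675781), 14.75896167755127)
bowl top [0.61276875 0.00791541] 0.07678954024493492
top bead0_center [([0.587, -0.018, 0.043], 0.43)]
top bead0_center [([0.588, -0.018, 0.034], 0.47)]
top bead1_center []
top bead1_center [([0.615, -0.025, 0.032], 0.49)]
scene light_bar 0.73 5441 ((611.08251953125, -326.8415832519531), (145.88693237304688, 278.64520263671875), 74.95640563964844)
none holder
bowl scene [0.61306863 0.00493039] 0.0791124212623439
scene bead0_center [([0.592, -0.02, 0.039], 0.65)]
scene bead0_center [([0.588, -0.018, 0.03], 0.53), ([0.541, -0.298, 0.005], 0.47)]
scene bead1_center [([0.543, -0.303, 0.121], 0.6), ([0.62, -0.029, 0.039], 0.49), ([0.646, -0.002, 0.039], 0.28), ([0.554, -0.308, 0.048], 0.23)]
scene bead1_center [([0.615, -0.026, 0.033], 0.6)]
```

View pics/c1.png

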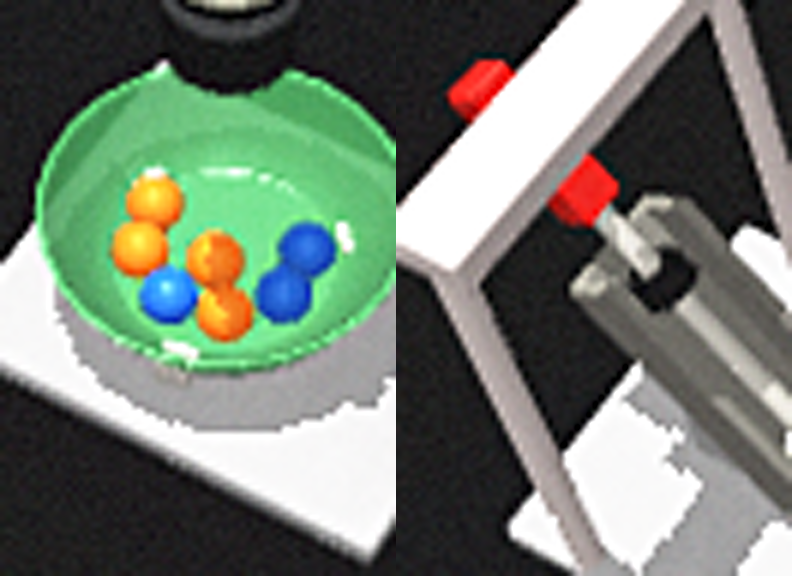

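View pics/c2.png

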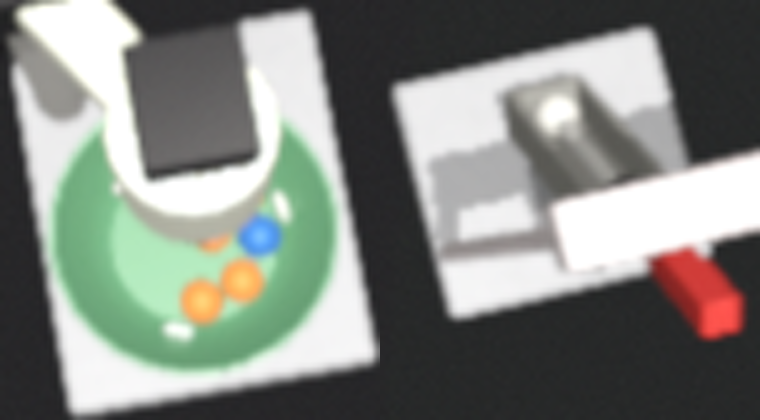

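```bash
python3 - <<'E'
from look import *
p=toplane('top',[(334.6,197.6),(386.4,185.6),(347,243.6)],.012)[:,:2]
e=p[0]-p[1];f=p[0]-p[2]
print('plate',p.round(4).tolist(),np.linalg.norm(e),np.linalg.norm(f),'yaw',np.degrees(np.arctan2(e[1],e[0]))-90,np.degrees(np.arctan2(f[1],f[0])))
print('ball',toplane('top',[(367.4,202)],.046),'end',toplane('top',[(400,243)],.198))
# check candidate grasp/stir poses
from scipy.spatial.transform import Rotation as Rn
def rot(th,yaw,sg):
    yh=np.array([-np.sin(yaw),np.cos(yaw),0]);xh=np.array([np.cos(yaw),np.sin(yaw),0])
    u=-np.sin(th)*xh+np.cos(th)*np.array([0,0,1]);x=-u;z=sg*yh;R=np.c_[x,np.cross(z,x),z]
    return u,Rn.from_matrix(R).as_euler('xyz',degrees=True)
for sg in(1,-1):
    for nm,tip,th,yaw in(('g',[.588,-.291,.039],35,14),('g+',[.588,-.291,.039],35,14),('s40',[.613,.006,.034],40,0),('s45',[.613,.006,.034],45,0),('s35',[.613,.006,.034],35,0),('s50',[.613,.006,.034],50,0)):
        u,o=rot(np.radians(th),np.radians(yaw),sg);s=.173+(.13 if nm=='g+' else 0)
        q=inverse_kinematics((np.array(tip)+s*u).tolist(),o.tolist());print(sg,nm,None if q is None else np.round(q,1))
E
```

```text
plate [[0.6019, -0.2086], [0.6396, -0.3555], [0.4763, -0.2429]] 0.15168549230850187 0.13019736146399596 yaw 14.381626659057105 15.29832879361326
ball [[ 0.58804278 -0.29020985  0.046     ]] end [[ 0.47990373 -0.31796783  0.198     ]]
1 g [-49.1  17.5 117.8  52.5  40.1 166.8]
1 g+ None
1 s40 [  0.9   7.4 139.3 184.8   6.7  85.9]
1 s45 [  1.   10.2 143.9 182.1  19.1  88.7]
1 s35 [  0.8   6.4 134.5  -6.1   4.2 -83.2]
1 s50 [  1.1  15.3 148.1 181.5  33.5  89.4]
-1 g [-49.1  17.5 117.8  52.5  40.1 -13.2]
-1 g+ [-57.7   5.8 115.8  42.1  54.3  -5.8]
-1 s40 [  0.9   7.4 139.3 184.8   6.7 -94.1]
-1 s45 [  1.   10.2 143.9 182.1  19.1 -91.3]
-1 s35 [  0.8   6.4 134.5  -6.1   4.2  96.8]
-1 s50 [  1.1  15.3 148.1 181.5  33.5 -90.6]
```

```bash
cat >> look.py <<'E'
from scipy.spatial.transform import Rotation as Rn
SEAT=np.array([.587,-.291,.039]);YAW=14.7;BOWL=np.array([.613,.0065,.0]);S=.170   # S: TCP position along the rod
def rot(th,yaw,roll=0):
    """rod axis u (ball to handle) and tool orientation: lean th towards azimuth yaw+180; tool x along -u"""
    t,y=np.radians([th,yaw]);xh=np.array([np.cos(y),np.sin(y),0]);yh=np.array([-np.sin(y),np.cos(y),0])
    u=-np.sin(t)*xh+np.cos(t)*np.array([0,0,1]);z=-yh;R=np.c_[-u,np.cross(z,-u),z]
    return u,(Rn.from_matrix(R)*Rn.from_euler('x',roll,degrees=True)).as_euler('xyz',degrees=True).tolist()
def tcp(tip,th,yaw,roll=0,s=S):
    u,o=rot(th,yaw,roll);return (np.array(tip)+s*u).tolist(),o
E
python3 - <<'E'
from look import *
for s in(.173,.2,.25,.3,.34):
    q=inverse_kinematics(*tcp(SEAT,35,YAW,0,s));print('grasp',s,None if q is None else np.round(q,0))
for th in(38,43,48):
  for yaw in(0,30,50,70,90):
    for roll in(0,-40,-80,40):
      Q=[]
      for k in range(12):
        a=k*np.pi/6;Q.append(inverse_kinematics(*tcp(BOWL+[.03*np.cos(a),.03*np.sin(a),.034],th,yaw,roll)))
      Q+=[inverse_kinematics(*tcp(BOWL+[0,0,.034],th,yaw,roll,S+.13))]
      if any(q is None for q in Q): continue
      Q=np.array(Q);print(th,yaw,roll,'mean',Q.mean(0).round(0),'range',np.ptp(Q[:12],0).round(0),'out',Q[-1].round(0))
E
```

```text
grasp 0.173 [-49.  18. 118.  52.  41. -14.]
grasp 0.2 [-51.  15. 117.  50.  43. -12.]
grasp 0.25 [-54.  11. 117.  45.  49.  -9.]
grasp 0.3 [-58.   6. 116.  42.  55.  -7.]
grasp 0.34 [-61.   3. 114.  40.  59.  -5.]
38 0 0 mean [  1.   6. 137. 174.   5. -83.] range [ 11.   5.   6. 108.   3.  99.] out [  1. -15. 138.  -2.  19.  93.]
38 0 40 mean [  1.   6. 137. 174.   5. -43.] range [ 11.   5.   6. 108.   3.  99.] out [  1. -15. 138.  -2.  19. 133.]
38 30 0 mean [-23.  12. 130.  68.  33. -21.] range [9. 4. 7. 5. 5. 5.] out [-33.  -3. 129.  49.  47.  -6.]
38 30 -40 mean [-23.  12. 130.  68.  33. -61.] range [9. 4. 7. 5. 5. 5.] out [-33.  -3. 129.  49.  47. -46.]
38 30 -80 mean [ -23.   12.  130.   68.   33. -101.] range [9. 4. 7. 5. 5. 5.] out [-33.  -3. 129.  49.  47. -86.]
38 30 40 mean [-23.  12. 130.  68.  33.  19.] range [9. 4. 7. 5. 5. 5.] out [-33.  -3. 129.  49.  47.  34.]
38 50 0 mean [-29.  19. 118.  54.  49. -28.] range [7. 4. 7. 4. 4. 5.] out [-38.  10. 115.  44.  62. -22.]
38 50 -40 mean [-29.  19. 118.  54.  49. -68.] range [7. 4. 7. 4. 4. 5.] out [-38.  10. 115.  44.  62. 
[... 4710 characters left out ...]
  28.  99.  44.  80. -82.]
48 70 -80 mean [ -35.   33.  105.   50.   69. -126.] range [6. 4. 8. 4. 4. 4.] out [ -43.   28.   99.   44.   80. -122.]
48 70 40 mean [-35.  33. 105.  50.  69.  -6.] range [6. 4. 8. 4. 4. 4.] out [-43.  28.  99.  44.  80.  -2.]
48 90 0 mean [-31.  40.  89.  40.  83. -48.] range [5. 4. 9. 3. 4. 4.] out [-37.  39.  80.  37.  94. -45.]
48 90 -40 mean [-31.  40.  89.  40.  83. -88.] range [5. 4. 9. 3. 4. 4.] out [-37.  39.  80.  37.  94. -85.]
48 90 -80 mean [ -31.   40.   89.   40.   83. -128.] range [5. 4. 9. 3. 4. 4.] out [ -37.   39.   80.   37.   94. -125.]
48 90 40 mean [-31.  40.  89.  40.  83.  -8.] range [5. 4. 9. 3. 4. 4.] out [-37.  39.  80.  37.  94.  -5.]
```

```bash
python3 - <<'E'
from look import *
hand.move_gripper(.06)
ctrl.reach(*tcp(SEAT,35,YAW,0,.31))
st=ctrl.read_state();im=camera('wrist');m=camera_model('wrist')
R=Rn.from_euler('xyz',st['orientation'],degrees=True).as_matrix();u,_=rot(35,YAW)
yh=np.array([-np.sin(np.radians(YAW)),np.cos(np.radians(YAW)),0]);n=np.cross(yh,u)
P=[SEAT+.194*u+.009*(a*yh+b*n) for a,b in((1,1),(-1,1),(-1,-1),(1,-1))]+[SEAT+.129*u+.009*(a*yh+b*n) for a,b in((1,1),(-1,1),(-1,-1),(1,-1))]
T=np.array(m['T_tool_cam']);pt=(np.array(P)-st['eef_pos'])@R;pc=(pt-T[:3,3])@T[:3,:3]
s=pc[:,:2]/pc[:,2:3];s*=1+m['k1']*(s**2).sum(1,keepdims=True);K=np.array(m['K']);uv=s*K[0,0]+K[:2,2]
print(uv.round(0).tolist(),pc[:,2].round(3)); big=cv2.resize(im[:,:,::-1],None,fx=1.5,fy=1.5)
for k,(a,b) in enumerate(uv): cv2.circle(big,(int(a*1.5),int(b*1.5)),3,(0,255,0) if k<4 else (255,255,0),-1)
cv2.imwrite('pics/w1.png',big)
for c in['wrist']:
    for t in('stirrer_grip','stirrer_tip','seat'): print(t,[(np.round(d['at'],4).tolist(),round(d['conf'],2)) for d in spot_point(t,c)][:2], (SEAT+.16*u).round(4))
print(st['clock'],st['eef_pos'])
E
```

```text
[[245.0, 186.0], [270.0, 186.0], [269.0, 210.0], [245.0, 210.0], [247.0, 168.0], [267.0, 168.0], [267.0, 187.0], [247.0, 187.0]] [0.244 0.244 0.249 0.249 0.306 0.306 0.311 0.311]
stirrer_grip [([0.4968, -0.3119, 0.1695], 0.6)] [ 0.4982 -0.3143  0.1701]
stirrer_tip [([0.5854, -0.2867, 0.0387], 0.72)] [ 0.4982 -0.3143  0.1701]
seat [([0.5866, -0.2912, 0.0417], 0.87)] [ 0.4982 -0.3143  0.1701]
4.1 [ 0.41493674 -0.33683473  0.2930005 ]
```

View pics/w1.png

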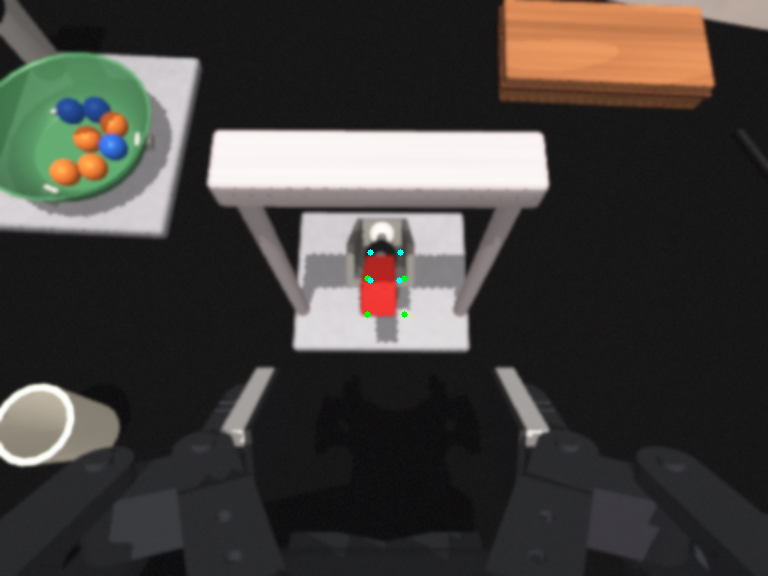

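The wrist picture shows the handle's end at x 361–397 (enlarged), about 3 mm to the left (+y_h) of my prediction. The holder edges are level, so the yaw is right. I'll shift the seat by about 2.7 mm, then grasp and withdraw.

```bash
sed -i 's/SEAT=np.array(.*039\])/SEAT=np.array([.5863,-.2884,.039])/' look.py; python3 - <<'E'
from look import *
f=lambda t:print(t,{k:np.round(ctrl.read_state()[k],3).tolist() for k in('clock','eef_pos','ft_force','finger_gap')})
ctrl.reach(*tcp(SEAT,35,YAW,0,.31))
ctrl.move_straight(tcp(SEAT,35,YAW)[0],v=.1,until_force=8);f('at')
hand.move_gripper(0,70);f('closed')
print(ctrl.move_straight(tcp(SEAT,35,YAW,0,S+.04)[0],v=.06,until_force=15));f('40')
print(ctrl.move_straight(tcp(SEAT,35,YAW,0,S+.17)[0],v=.12,until_force=15));f('out')
save('wrist','w2');save('scene','s2')
for t in('stirrer_tip','stirrer_grip'):
  print(t,*[[(np.round(d['at'],4).tolist(),round(d['conf'],2)) for d in spot_point(t,c)][:1] for c in('scene','wrist')])
u,_=rot(35,YAW);print('expected tip',SEAT+.17*u,'grip',SEAT+.33*u)
for P in (tcp(SEAT+[0,0,.1],35,YAW,0,S+.17),tcp(BOWL+[0,.03,.036+.15],43,55,0,S+.17),tcp(BOWL+[0,.03,.036],43,55,0,S+.17)):
    q=inverse_kinematics(*P);print(np.round(P[0],3),None if q is None else np.round(q))
cv2.imwrite('pics/m2.png',np.hstack([cv2.imread('pics/w2.png')[:,:,:],cv2.imread('pics/s2.png')[100:,60:348][:284]])[:,:800] if 0 else cv2.imread('pics/w2.png'))
E
```

```text
at {'clock': 6.1, 'eef_pos': [0.492, -0.313, 0.179], 'ft_force': [0.568, 0.277, 0.071], 'finger_gap': 0.06}
closed {'clock': 6.55, 'eef_pos': [0.492, -0.313, 0.178], 'ft_force': [-2.975, -0.65, 2.768], 'finger_gap': 0.017}
False
40 {'clock': 7.367, 'eef_pos': [0.47, -0.319, 0.211], 'ft_force': [0.003, 0.288, 0.121], 'finger_gap': 0.017}
False
out {'clock': 8.6, 'eef_pos': [0.398, -0.338, 0.317], 'ft_force': [0.088, -0.158, -0.609], 'finger_gap': 0.017}
stirrer_tip [([0.6103, 0.0078, 0.0169], 0.71)] [([0.4901, -0.3104, 0.1758], 0.97)]
stirrer_grip [([0.4042, -0.3346, 0.3089], 0.66)] [([0.4029, -0.3357, 0.3077], 0.9)]
expected tip [ 0.49198366 -0.31314343  0.17825585] grip [ 0.40321534 -0.33643136  0.30932017]
[ 0.398 -0.338  0.418] [-60.  -2. 107.  36.  70.   4.]
[ 0.48  -0.153  0.435] [-43.   3. 103.  43.  84. -17.]
[ 0.48  -0.153  0.285] [-43.  12. 113.  46.  70. -31.]
```

View pics/w2.png

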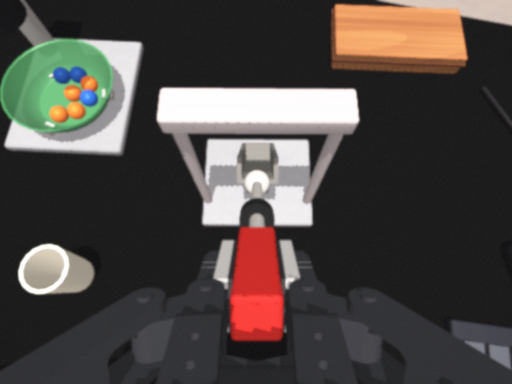

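The handle is gripped square (w2: red handle between the pads, ball at (257,182)), and the rod is out of the channel. Now I'll fly high to the bowl, enter at the empty +y side and stir.

```bash
cat > stir.py <<'E'
from look import *
TH,AZ=43,55
f=lambda t:print(t,{k:np.round(ctrl.read_state()[k],3).tolist() for k in('clock','eef_pos','ft_force','finger_gap')})
def ball(r,a,z=.036): return BOWL+[r*np.cos(a),r*np.sin(a),z]
def circles(a0,turns,r,z=.036,n=14,v=.11):
    """ball round the bowl's middle from angle a0; stops and reports if the force grows"""
    f0=np.array(ctrl.read_state()['ft_force']);mx=0
    for k in range(1,int(abs(turns)*n)+1):
        a=a0+np.sign(turns)*k*2*np.pi/n
        hit=ctrl.move_straight(tcp(ball(r,a,z),TH,AZ)[0],v=v,until_force=12)
        d=np.linalg.norm(np.array(ctrl.read_state()['ft_force'])-f0);mx=max(mx,d)
        if hit: print('force stop',k,d);break
    print('max df',mx);return a
E
python3 - <<'E'
from stir import *
ctrl.move_straight(tcp(SEAT+[0,0,.1],35,YAW,0,S+.17)[0],v=.25)
a=np.pi/2
ctrl.reach(*tcp(ball(.03,a,.186),TH,AZ,0,S+.17))
ctrl.move_straight(tcp(ball(.03,a),TH,AZ,0,S+.17)[0],v=.2);f('above')
print(ctrl.move_straight(tcp(ball(.03,a,.06),TH,AZ)[0],v=.15,until_force=4));f('z60')
save('wrist','w3');save('scene','s3')
for c in('wrist','scene'): print([(np.round(d['at'],4).tolist(),round(d['conf'],2)) for d in spot_point('stirrer_tip',c)][:2],ball(.03,a,.06),[(np.round(d['at'],4).tolist(),round(d['conf'],2)) for d in spot_point('bowl',c)][:1])
cv2.imwrite('pics/m3.png',np.hstack([cv2.imread('pics/w3.png')[:,100:412],cv2.resize(cv2.imread('pics/s3.png')[130:290,170:370],(480,384))]))
E
```

```text
above {'clock': 11.183, 'eef_pos': [0.48, -0.154, 0.286], 'ft_force': [-0.65, 0.184, 0.252], 'finger_gap': 0.017}
False
z60 {'clock': 12.358, 'eef_pos': [0.547, -0.059, 0.185], 'ft_force': [-0.97, 0.184, 0.021], 'finger_gap': 0.017}
[([0.5143, 0.3086, 0.0008], 0.74), ([0.6476, 0.0015, 0.0267], 0.69)] [0.613  0.0365 0.06  ] [([0.607, 0.0054, 0.0123], 0.74)]
[([0.6139, 0.0342, 0.0581], 0.65), ([0.5146, 0.309, -0.0008], 0.6)] [0.613  0.0365 0.06  ] [([0.374, -0.1005, 0.0001], 0.66)]
```

View pics/m3.png

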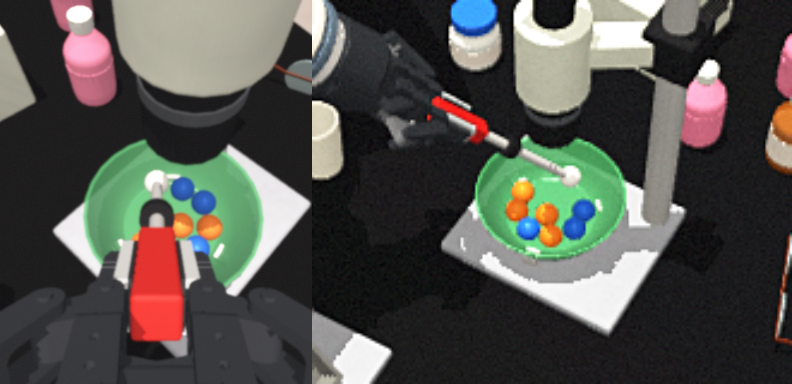

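The ball hangs over the empty side of the bowl, at (157,182) in the wrist half of the picture. It is clear of the lens and the beads, so I'll go down and stir.

```bash
python3 - <<'E'
from stir import *
a=np.pi/2
print(ctrl.move_straight(tcp(ball(.03,a,.037),TH,AZ)[0],v=.06,until_force=4));f('down')
a=circles(a,-3.3,.031,z=.037);f('stirred')
save('wrist','w4');save('scene','s4')
cv2.imwrite('pics/m4.png',np.hstack([cv2.imread('pics/w4.png')[:,100:412],cv2.resize(cv2.imread('pics/s4.png')[130:290,170:370],(480,384))]))
print(np.degrees(a)%360,[(np.round(d['at'],4).tolist(),round(d['conf'],2)) for d in spot_point('stirrer_tip','scene')][:2],ball(.031,a,.037))
E
```

```text
False
down {'clock': 13.192, 'eef_pos': [0.546, -0.058, 0.161], 'ft_force': [-0.165, 0.3, -0.049], 'finger_gap': 0.017}
force stop 13 9.41569006023286
max df 9.41569006023286
stirred {'clock': 16.7, 'eef_pos': [0.538, -0.065, 0.163], 'ft_force': [1.027, -6.764, 6.06], 'finger_gap': 0.017}
115.71428571428567 [([0.6137, 0.0303, 0.0459], 0.7)] [0.5995496  0.03443003 0.037     ]
```

View pics/m4.png

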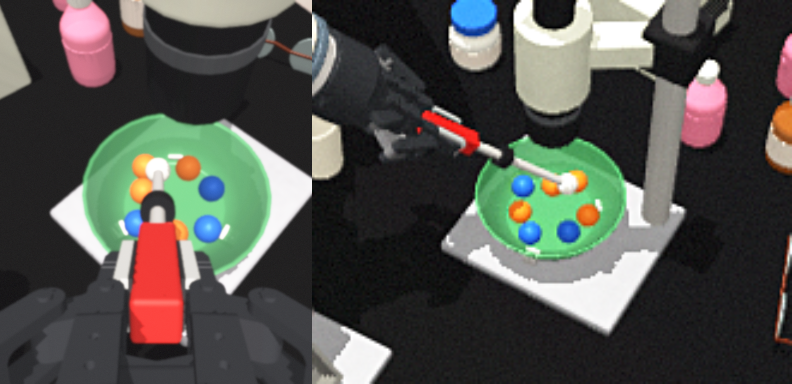

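The beads have spread into a ring and the ball has wedged up on one, with a 9 N stop. It may also have tilted in the grip. I'll back off, check the rod, then continue lower and on a tighter circle.

```bash
python3 - <<'E'
from stir import *
a=np.radians(115.7)
ctrl.move_straight(tcp(ball(.026,a+.25,.040),TH,AZ)[0],v=.06);f('back')
ctrl.move_straight(tcp(ball(.016,a+.6,.040),TH,AZ)[0],v=.06);f('back2')
save('wrist','w5');save('scene','s5')
print([(np.round(d['at'],4).tolist(),round(d['conf'],2)) for d in spot_point('stirrer_tip','scene')][:2],[(np.round(d['at'],4).tolist(),round(d['conf'],2)) for d in spot_point('stirrer_tip','wrist')][:2],ball(.016,a+.6,.04))
cv2.imwrite('pics/m5.png',np.hstack([cv2.imread('pics/w5.png')[:,100:412],cv2.resize(cv2.imread('pics/s5.png')[130:290,170:370],(480,384))]))
E
```

```text
back {'clock': 17.133, 'eef_pos': [0.529, -0.069, 0.164], 'ft_force': [-0.054, 0.428, 0.252], 'finger_gap': 0.017}
back2 {'clock': 17.492, 'eef_pos': [0.533, -0.081, 0.164], 'ft_force': [-0.419, -0.494, -0.833], 'finger_gap': 0.017}
[([0.6071, 0.0179, 0.0467], 0.75)] [([0.6045, 0.0215, 0.0472], 0.73)] [0.59913279 0.01448126 0.04      ]
```

View pics/m5.png

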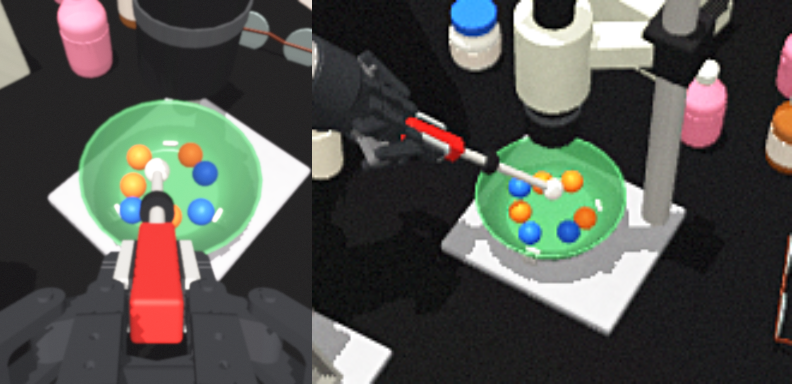

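The rod has pivoted about 4° in the jaws (tip about 7 mm forward and 7 mm up), probably because the shaft rode on the near-side beads. I'll put this slip in the model, grip harder, and use a steeper rod (36°), a lower ball and r = 26 mm.

```bash
cat >> stir.py <<'E'
D=3.8
def tcp2(tip,lean,az,out=0.,D=D):
    """TCP pose putting the ball's centre at tip, rod at this lean, the rod leaning D more than the tool"""
    ur,_=rot(lean,az);ut,o=rot(lean-D,az);return (np.array(tip)+(.167+out)*ur+.003*ut).tolist(),o
def tips(n,D=D,az=AZ,lean=36):
    st=ctrl.read_state();ut=-Rn.from_euler('xyz',st['orientation'],degrees=True).as_matrix()[:,0]
    th=np.degrees(np.arccos(ut[2]));a=np.degrees(np.arctan2(-ut[1],-ut[0]))
    print('model tip',(np.array(st['eef_pos'])-.003*ut-.167*rot(th+D,a)[0]).round(4),'clock',round(st['clock'],1))
    for c in('scene','wrist'):
        save(c,c[0]+n);print(c,[(np.round(d['at'],4).tolist(),round(d['conf'],2)) for d in spot_point('stirrer_tip',c)][:2])
    cv2.imwrite(f'pics/m{n}.png',np.hstack([cv2.imread(f'pics/w{n}.png')[:,100:412],cv2.resize(cv2.imread(f'pics/s{n}.png')[130:290,170:370],(480,384))]))
def go(r,a,z,v=.08,F=None,lean=36): return ctrl.move_straight(tcp2(ball(r,a,z),lean,AZ)[0],v=v,until_force=F)
def stir2(a,turns,r,z,n=16,v=.09,F=7):
    mx=0;hits=0
    for k in range(int(abs(turns)*n)):
        a+=np.sign(turns)*2*np.pi/n
        if go(r,a,z,v,F):
            hits+=1
            go(r*.45,a,z+.002)
        mx=max(mx,np.linalg.norm(ctrl.read_state()['ft_force']))
        if hits>6: break
    print('max f',mx,'hits',hits,'turned',k+1,'of',int(abs(turns)*n));return a
E
python3 - <<'E'
from stir import *
hand.move_gripper(0,120)
a=np.radians(150)
ctrl.move_straight(*tcp2(ball(.012,a,.05),36,AZ),v=.06);f('tilted')
print(go(.012,a,.0355,.05,4));f('down');tips('6')
E
```

```text
tilted {'clock': 18.542, 'eef_pos': [0.545, -0.069, 0.188], 'ft_force': [0.335, -0.314, -0.206], 'finger_gap': 0.017}
False
down {'clock': 18.983, 'eef_pos': [0.545, -0.069, 0.172], 'ft_force': [-0.198, -1.11, -0.278], 'finger_gap': 0.016}
model tip [0.602  0.0126 0.0347] clock 19.0
scene []
wrist [([0.6031, 0.015, 0.0314], 0.64)]
```

```bash
python3 - <<'E'
from stir import *
a=np.radians(150)
a=stir2(a,-2.0,.025,.0355);f('done');tips('7');print(np.degrees(a))
E
```

```text
max f 1.6427716303677866 hits 2 turned 32 of 32
done {'clock': 28.067, 'eef_pos': [0.534, -0.062, 0.173], 'ft_force': [0.779, -0.173, 0.195], 'finger_gap': 0.017}
model tip [0.5897 0.0204 0.0354] clock 28.1
scene [([0.5927, 0.0154, 0.033], 0.77)]
wrist [([0.586, 0.0228, 0.0324], 0.9)]
-570.0000000000003
```

View pics/m7.png

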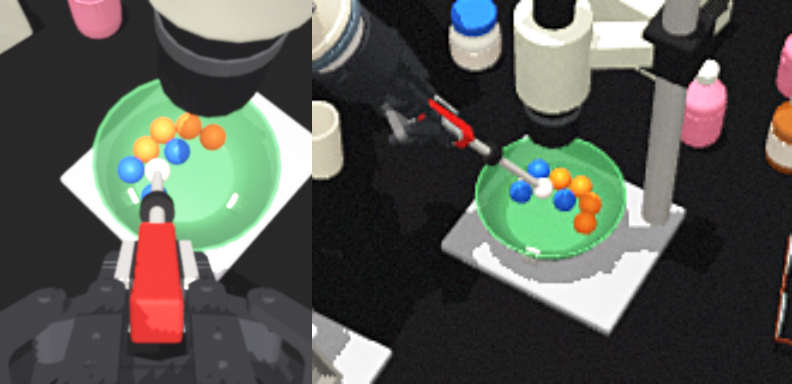

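The beads have been carried to the opposite (+y) side, forces were low, and the ball is where the model says. I'll make one more full turn to complete three, look, then withdraw along the rod.

```bash
python3 - <<'E'
from stir import *
a=np.radians(150)
a=stir2(a,-1.0,.025,.0355);f('done');tips('8')
t=ball(.025,a,.0355)
ctrl.move_straight(tcp2(t,36,AZ,.02)[0],v=.06)
ctrl.move_straight(tcp2(t,36,AZ,.17)[0],v=.15);f('out')
tips('9')
E
```

```text
max f 2.0739955164868062 hits 0 turned 16 of 16
done {'clock': 32.4, 'eef_pos': [0.534, -0.062, 0.173], 'ft_force': [-0.34, 0.032, -0.109], 'finger_gap': 0.017}
model tip [0.5897 0.0204 0.0354] clock 32.4
scene [([0.5909, 0.0163, 0.0344], 0.9)]
wrist [([0.5884, 0.0195, 0.0352], 0.81)]
out {'clock': 34.233, 'eef_pos': [0.477, -0.144, 0.31], 'ft_force': [-0.751, 0.397, -0.615], 'finger_gap': 0.017}
model tip [ 0.532  -0.0613  0.1722] clock 34.2
scene [([0.5321, -0.063, 0.1707], 0.56), ([0.5305, -0.3045, 0.2285], 0.32)]
wrist [([0.53, -0.058, 0.1689], 0.73)]
```

View pics/m9.png

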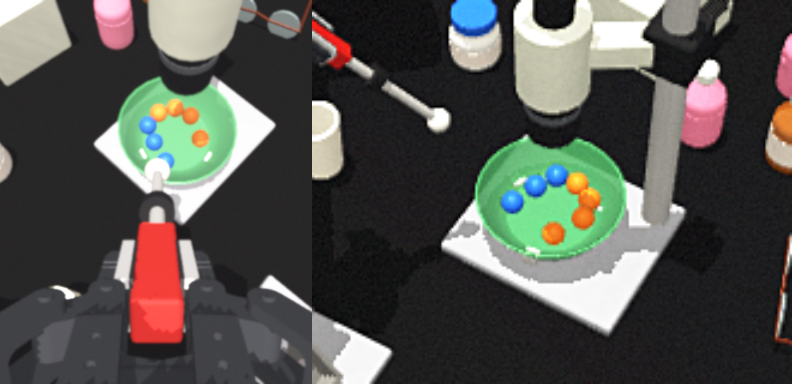

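All seven beads are in the bowl. The blue ones moved to (512–557, 175–201) and the orange ones to (577,182), (590,199), (583,217) and (553,233), so nearly all are well away from their starts. Now I'll stow the rod.

```bash
python3 - <<'E'
from stir import *
st=ctrl.read_state();p=np.array(st['eef_pos'])
ctrl.move_straight((p+[0,0,.13]).tolist(),v=.25)
u,_=rot(35,YAW)
P=tcp2(SEAT+.17*u+[0,0,.1],35,YAW);print(np.round(inverse_kinematics(*P)))
ctrl.reach(*P)
ctrl.move_straight(tcp2(SEAT,35,YAW,.16)[0],v=.15);f('pre')
print(tcp2(SEAT,35,YAW,.16)[0]);tips('10')
print('want tip',SEAT+.16*u)
E
```

```text
[-58.  -2. 105.  32.  70.   8.]
pre {'clock': 36.825, 'eef_pos': [0.404, -0.337, 0.31], 'ft_force': [0.228, -0.217, -1.249], 'finger_gap': 0.016}
[0.403376536598827, -0.33638907226649895, 0.30942881126298183]
model tip [ 0.4981 -0.312   0.171 ] clock 36.8
scene [([0.636, 0.0442, 0.0291], 0.51)]
wrist [([0.4996, -0.31, 0.1673], 0.88), ([0.6353, -0.0108, 0.0331], 0.33)]
want tip [ 0.49753168 -0.31168793  0.17006433]
```

View pics/w10.png

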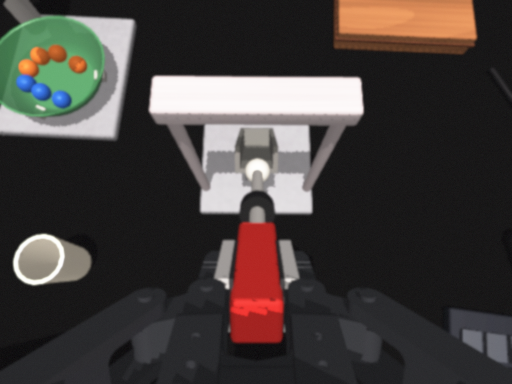

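The ball is lined up with the channel (both at x≈257), so I'll insert it about 2 mm off the lower wall.

```bash
python3 - <<'E'
from stir import *
u,_=rot(35,YAW);y=np.radians(YAW);n=np.array([np.cos(np.radians(35))*np.cos(y),np.cos(np.radians(35))*np.sin(y),np.sin(np.radians(35))])
for out,nn,v in((.15,.002,.06),(.09,.002,.06),(.01,.002,.06),(.002,.001,.03)):
    h=ctrl.move_straight(tcp2(SEAT+nn*n,35,YAW,out)[0],v=v,until_force=8);f((out,h))
    if h: break
tips('11');print(SEAT)
E
```

```text
(0.15, False) {'clock': 37.342, 'eef_pos': [0.411, -0.334, 0.302], 'ft_force': [0.342, -0.409, -0.462], 'finger_gap': 0.017}
(0.09, False) {'clock': 38.492, 'eef_pos': [0.444, -0.326, 0.254], 'ft_force': [0.596, 0.335, 0.016], 'finger_gap': 0.016}
(0.01, False) {'clock': 39.975, 'eef_pos': [0.488, -0.314, 0.188], 'ft_force': [0.059, -0.49, -0.603], 'finger_gap': 0.016}
(0.002, False) {'clock': 40.392, 'eef_pos': [0.492, -0.313, 0.18], 'ft_force': [-0.153, 0.023, -0.532], 'finger_gap': 0.017}
model tip [ 0.5859 -0.2883  0.0409] clock 40.4
scene [([0.5872, -0.2872, 0.0404], 0.79)]
wrist []
[ 0.5863 -0.2884  0.039 ]
```

```bash
python3 - <<'E'
from stir import *
hand.move_gripper(.05);ctrl.pause(.4);f('open')
ut,_=rot(35-D,YAW);p=np.array(ctrl.read_state()['eef_pos'])
ctrl.move_straight((p+.13*ut).tolist(),v=.12,until_force=6);f('back')
save('wrist','w12')
cam=[(t,[(np.round(d['at'],4).tolist(),round(d['conf'],2)) for d in spot_point(t,'wrist')][:1]) for t in('stirrer_tip','stirrer_grip')];print(cam)
p=np.array(ctrl.read_state()['eef_pos']);ctrl.move_straight((p+[-.03,-.04,.06]).tolist(),v=.2)
save('scene','s12')
print([(t,[(np.round(d['at'],4).tolist(),round(d['conf'],2)) for d in spot_point(t,'scene')][:3]) for t in('stirrer_tip','stirrer_grip','bottle','jar','beaker')])
u,_=rot(35,YAW);print(SEAT,SEAT+.16*u)
w=cv2.imread('pics/w12.png')[:,60:400];s=cv2.resize(cv2.imread('pics/s12.png')[110:330,90:330],(419,384));cv2.imwrite('pics/m12.png',np.hstack([w,s]))
E
```

```text
open {'clock': 41.408, 'eef_pos': [0.492, -0.313, 0.181], 'ft_force': [-0.335, 0.565, 0.573], 'finger_gap': 0.05}
back {'clock': 42.642, 'eef_pos': [0.427, -0.33, 0.291], 'ft_force': [0.649, -0.312, 0.223], 'finger_gap': 0.05}
[('stirrer_tip', [([0.5837, -0.2845, 0.0319], 0.74)]), ('stirrer_grip', [([0.4996, -0.3098, 0.1686], 0.74)])]
[('stirrer_tip', [([0.5835, -0.2877, 0.0384], 0.94)]), ('stirrer_grip', [([0.4979, -0.3096, 0.1727], 0.68), ([0.5883, -0.2857, 0.0356], 0.2)]), ('bottle', [([0.7418, 0.2567, -0.0005], 0.96), ([0.644, 0.2116, -0.0054], 0.86), ([0.5155, 0.3129, 0.0013], 0.18)]), ('jar', [([0.608, 0.0094, 0.0165], 0.37)]), ('beaker', [([0.3742, -0.0986, 0.0007], 0.62)])]
[ 0.5863 -0.2884  0.039 ] [ 0.49753168 -0.31168793  0.17006433]
```

```bash
python3 - <<'E'
from look import *
def beads(n):
    im=cv2.imread(f'pics/{n}.png');h=cv2.cvtColor(im,cv2.COLOR_BGR2HSV);yy,xx=np.mgrid[:384,:512]
    roi=((xx-269)**2/33**2+(yy-213)**2/28**2<1);out={}
    for c,lo,hi,k in(('orange',5,22,4),('blue',100,125,3)):
        m=roi&(h[...,0]>=lo)&(h[...,0]<=hi)&(h[...,1]>120)&(h[...,2]>90)
        pts=np.argwhere(m)[:,::-1].astype(np.float32)
        _,_,C=cv2.kmeans(pts,k,None,(3,50,.1),10,cv2.KMEANS_PP_CENTERS);out[c]=toplane('scene',C,.033)[:,:2]
    return out
a,b=beads('s0'),beads('s12')
for c in a: print(c,(a[c]-BOWL[:2]).round(3).tolist(),'->',(b[c]-BOWL[:2]).round(3).tolist(),'\n',(1000*np.linalg.norm(a[c][:,None]-b[c][None],axis=2)).round().tolist())
E
```

```text
orange [[-0.034, -0.006], [0.023, -0.025], [-0.023, -0.028], [0.003, -0.009]] -> [[0.023, -0.022], [-0.0, 0.041], [0.033, 0.013], [0.023, 0.036]] 
 [[59.0, 59.0, 70.0, 71.0], [4.0, 71.0, 40.0, 61.0], [46.0, 73.0, 69.0, 78.0], [24.0, 50.0, 37.0, 48.0]]
blue [[0.027, 0.021], [0.0, -0.034], [0.034, -0.002]] -> [[-0.024, 0.035], [-0.031, 0.011], [-0.035, -0.021]] 
 [[53.0, 59.0, 75.0], [74.0, 55.0, 37.0], [70.0, 67.0, 72.0]]
```

At worst one orange bead is back near its own start. The other six are at least 24 mm away under any assignment, all seven are in the bowl, and the rod is seated. I'm handing in.

```bash
python3 -c "
from look import *
print(ctrl.read_state()['clock'],ctrl.read_state()['finger_gap']);ctrl.finish_job()"
```

```text
43.625 0.04985594613079418
the job is handed in; nothing more can be done
```

The job is done and handed in at 43.6 s of the 72 s allowed: I stirred the beads, stowed the rod in its holder and let go.

**What I did:** I gripped the rod along its own axis, under the light bar, and drew it out of the channel. I stirred about four turns around the middle of the bowl. Then I slid it back home, released it and backed off.

**Trouble on the way:** the first circle, at 31 mm radius, stopped after 13 of its 14 steps when the ball wedged on the beads. The tool force had changed by about 9 N, and the rod turned about 4° in the jaws. I backed off, allowed for the slip and gripped harder. I then did three more turns with the rod steeper, at 25 mm radius. The force limit of 7 N stopped the arm twice in these turns; I eased off each time and went on. The last turn had no stops.

**Last checks:**
- **Stirrer:** the scene camera put the ball about 3 mm from the seat, with the rod leaning about 33°. The wrist camera's ball reading disagreed, at about 8.5 mm off, but is still inside the 22 mm allowed.
- **Beads:** all seven are in the bowl. Six are at least 24 mm from where any bead of their colour started. One orange bead lies 4 mm from where an orange bead started, so it may not count as moved.
- **Bottle, jar and beaker:** the beaker read as unmoved. One amber or pink bottle was not detected, and the other two read within about 6 mm of their starts. The jar was not found reliably in the last picture. The arm did not work near the bottles or the jar.
- **Not viewed:** I had used up the picture limit, so I checked the final stow by numbers only.

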